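# Open the photometer's sample lid

## Task

The reading is done: open the sample lid of the bench photometer so that the vial can be taken out later. With a fingertip gently press the black release tab in front of the lid and let go, so that the lid springs up part of the way by itself; then push it all the way back until it rests against its stop and stays there. Do not pinch the lid or throw it open, leave the vial in its well, and do not move anything else on the bench.

Things in the scene. Friction and masses are not known exactly. Their poses are not given: they have to be found in the camera images.
- photometer: Bench photometer, off-white, 220 (x) x 260 (y) x 100 mm, fixed to the bench. Origin: centre of its underside; x points from its front (user side) to its back, y to its left, z up; the deck is at z = 100 mm. Sample compartment with grey lid and black tab on the left half (y = +58 mm); sloping grey display (up to 132 mm high) and flat keypad on the right half.
- tab_pad (a point): Centre of the top face of the release tab's black ribbed pad, 30 (x) x 38 mm (y), level at rest, 6 mm above the deck, just in front of the lid (photometer frame -77, 58, 106 mm). From 16 mm behind the centre the tab's hook stands 5 mm higher (do not press there); in front of the pad 14 mm of open pocket reach to the housing's front face. Moves with the tab.
- tab (a joint): Release tab, rocker angle in rad: 0 at rest (hooked over the lid's catch), 0.28 pressed to its stop. Turns about a pin 26.5 mm behind and 22 mm below the pad's centre, which goes down 7.4 mm in all; the lid is let go at about 0.14 (4 mm down). Its spring asks about 1.5 N at first, 4.5 N at the stop, and returns the tab.
- lid_hinge (a point): Middle of the lid's hinge axis at the lid's back edge, fixed on the photometer (photometer frame 55, 58, 106 mm). The axis is parallel to the photometer's y.
- lid_edge (a point): Middle of the lid's free (front) edge at its lower, inner corner: 105 mm from the hinge axis along the lid and 5.5 mm to its inner side (shut: photometer frame -50, 58, 100.5 mm). A catch lip 22 mm wide juts out 5 mm further in the middle of this edge. Moves with the lid.
- lid (a joint): Lid angle in rad: 0 shut (level), 1.85 fully open, leaning back on its stop. Grey plate 101 x 104 mm (y), 12.5 mm thick, about 0.12 kg, black inner side. Unlatched, a sprung pin lifts it within 1 s to about 1.0; from there push it against a slow damper (about 1 N at the edge). It falls back onto the pin if left short of upright (1.57), sinks to the stop if left well past it.
- well_vial: Glass sample vial with black cap, 24 mm diameter, 60 mm tall, standing in the well under the lid, its cap 12 mm below the deck. Origin: centre of its underside.
- vial_rack: White vial rack 70 x 150 x 32 mm, loose, on the bench left of the photometer. Origin: centre of its underside.
- rack_vial1: Vial 24 mm diameter, 60 mm tall, standing in the rack, its cap 70 mm above the bench. Origin: centre of its underside.
- rack_vial2: Second vial in the rack, like the first.
- beaker: Glass beaker, 72 mm across the rim, 95 mm tall, in front of the keypad. Origin: centre of its underside.
- wash_bottle: White wash bottle, 68 mm diameter, 190 mm tall with its bent spout reaching 60 mm to its -x side; beside the photometer, left or right. Origin: centre of its underside.
- reagent_bottle: Amber reagent bottle, 62 mm diameter, 145 mm tall; beside the photometer, on the side where the wash bottle is not. Origin: centre of its underside.
- marker_pen: Marker pen 137 mm long, 14 mm thick, lying in front of the tab. Origin: on its underside near the middle, x along the pen.
- weigh_dish: White weighing dish, 80 mm diameter, 18 mm tall, right of the photometer. Origin: centre of its underside.

How it is judged:
By the outcome, as a careful person would: the job done as asked, in the order asked, and still so for the second after the job is handed in, with the robot touching nothing.
It also fails if it takes over 40 s, if anything falls off the work surface, if the arm or the gripper's body presses on something with over 40 N, if the wrist force passes 120 N, or if a joint passes its speed limit or range.

## Robot

A 6-joint arm with a two-finger parallel gripper is mounted at the origin on the work surface. World frame = base frame: x ahead of the robot, y to its left, z up, the work surface at z = 0. Lengths are in m, angles in degrees, forces in N, time in s.
With the tool pointing down it reaches from about 0.375 to 0.925 m from the base axis. Payload 5.7 kg.
Tool frame: the origin (TCP) lies between the finger pads; the fingertips stand 8 mm ahead of it and the grasp point (between the pads) lies 11 mm behind it; z points along the fingers, y is the direction in which the jaws open and shut (so a half turn about z gives the same grasp; the last joint's range is limited). The gripper opens to 88 mm and grips with 3 to 60 N. Pads are 20 mm wide; open, the fingers measure 115 mm over their backs; the gripper's body (75 mm by 178 mm) begins 61 mm behind the grasp point.
Start: joints at [-71.797, 20.558, 86.54, -0, 72.909, -6.595], TCP at [0.252, -0.545, 0.231] pointing down, gripper open.
Joint ranges: [-170.27, 170.27], [-57.76, 135], [12.27, 136.19], [-55.21, 235.2], [11.17, 155.16], [-170.74, 170.74]. Speed limits (degrees/s): [136.94, 136.94, 180, 180, 180, 180].

## Interface

Orientations are given as [roll, pitch, yaw] about the fixed x, y, z axes, in that order (R = Rz(yaw) Ry(pitch) Rx(roll)).
In Python, from bench import env gives the robot as it stands.
- The arm moves only by the tool arm_command, never from a script. Its argument "commands" is a list of rows, each a list of 5 numbers: the shift along the tool's x, y, z in mm, then the turn about the tool's z in degrees, then the opening in per cent of the stroke, from 0 (shut) to 100 (fully open). In form: [[tx, ty, tz, turn, jaw], ...]. A call has exactly 8 rows; each row is the pose to reach, as a shift and turn from the pose measured when the call began, along the tool's axes at that moment; what a row does not reach only later rows make up. A row lasts 1/8 s, in which the tool goes at most 62.5 mm and 10.7 degrees, less where a joint would pass 70% of its speed; a pose out of reach is approached as far as the arm can. A call with a gripper value outside its range is refused whole. The fingers move at their own pace and stop on an object; the grip force is fixed at half the most. Time passes only in rows, so rows that repeat a pose let the fingers close, or fill a call up. It gives the time, the measured TCP pose, the force and the opening at its end, in the units of the state.
- env.state(): the state, without advancing time (a new reading comes with each control period).
- env.snapshot(name): name is "scene" or "top" or "wrist"; returns the picture (384x512x3 uint8, red, green, blue); there is no depth.
- env.camera_model(name): a dict with "mtx" (3x3 intrinsics, pixels), "rvec" (rotation vector, rad) and "tvec" (3), from world to camera coordinates, as OpenCV has them. Camera axes: x right, y down, z forward; pixel columns grow to the right and rows downward; lengths in m; the calibration is good to about 2 mm. The wrist camera is an equidistant fisheye: a pixel r from the principal point sees the ray r / f radians off the axis. A picture is of the moment at which its call begins: read the wrist's pose just before it. camera_model takes no time and is no camera call; for the wrist camera it gives the pose at the moment of the call.
- env.close_job(): hands the job in, once; it reports no verdict.
The state is a dict: "t": time; "joint_positions": joint angles; "qvel": joint speeds; "effort": joint torques, N m; "position": TCP position; "orientation": TCP orientation; "ft_force": force on the tool from outside, world axes, zero at the start; "ft_torque": the same for the moment, N m; "finger_gap": opening from 0.0 (shut) to 1.0 (fully open).
Only numpy, scipy, OpenCV 4.12 (cv2) and the standard library are available. Lean on these libraries where they do the work, as an engineer would, in place of code of your own. Each camera call takes 0.05 s, during which the arm holds its last target.

## Working session

There is one attempt and no reset: what is moved stays moved. The work goes in short steps, Python scripts to look and compute and a tool call to move; the robot and the scene stay as the last step left them, time stands still between calls to the robot, and variables do not carry over. Pictures are saved under pics/ and viewed, and the job is handed in when it is done.

Besides the shell and the picture viewer there is one more tool, called after ">>>" by a JSON object that holds its "name" and its "arguments", one argument or row to a line. arm_command: Moves the arm, as the interface text tells. Its arguments: {"type":"object","properties":{"commands":{"type":"array","items":{"type":"array","items":{"type":"number"}}}},"required":["commands"]}

```bash
ls; mkdir -p pics; python3 - <<'E'
from bench import env
import cv2
print(env.state())
for n in ["scene","top"]:
    im=env.snapshot(n); cv2.imwrite(f"pics/{n}0.png",im[:,:,::-1])
    print(n,env.camera_model(n))
E
```

```text
pics
{'t': 0.0, 'joint_positions': array([-7.17964982e+01,  2.05956638e+01,  8.65952734e+01, -6.14234743e-04,
        7.29089704e+01, -6.59384449e+00]), 'qvel': array([0.03469554, 0.01264431, 0.00123627, 0.00274877, 0.04748661,
       0.09385927]), 'effort': array([-1.17207110e-03, -5.15385818e+01, -2.70730019e+01,  6.74051489e-02,
        3.52425571e-02, -1.39008052e-04]), 'position': array([ 0.25144179, -0.54406375,  0.22985785]), 'orientation': array([-1.79900686e+02, -1.08895179e-02,  2.47975179e+01]), 'ft_force': array([ 0.40203702, -0.5035553 , -0.0038406 ]), 'ft_torque': array([-0.00168463, -0.0459092 , -0.00543756]), 'finger_gap': 0.9999111433999428}
scene {'mtx': array([[449.9598795 ,   0.        , 248.49264448],
       [  0.        , 449.9598795 , 192.96055015],
       [  0.        ,   0.        ,   1.        ]]), 'rvec': array([ 1.34804814,  2.4098698 , -0.71102601]), 'tvec': array([ 0.29359861, -0.32940843,  1.26973601])}
top {'mtx': array([[476.9529041 ,   0.        , 256.09809467],
       [  0.        , 476.9529041 , 189.86584859],
       [  0.        ,   0.        ,   1.        ]]), 'rvec': array([ 2.16523907, -2.21544664,  0.05223997]), 'tvec': array([0.00295715, 0.52783962, 1.31615072])}
```

View pics/scene0.png

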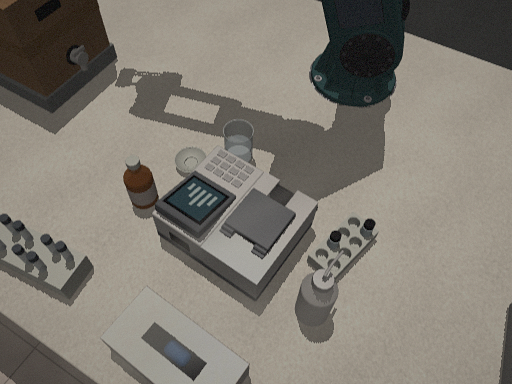

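View pics/top0.png

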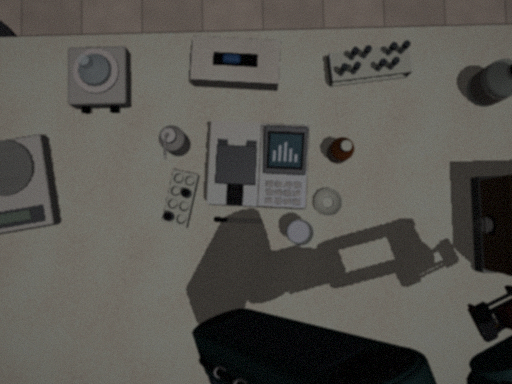

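The scene view shows the photometer around (235,215) and the wash bottle at its left. In the top view the tab is at about (235,193), the lid at about (236,162) and the pen at (232,219). I'll enlarge both for corners.

```bash
python3 - <<'E'
import cv2
a=cv2.imread("pics/top0.png")[110:250,150:350]; cv2.imwrite("pics/top0z.png",cv2.resize(a,None,fx=4,fy=4,interpolation=cv2.INTER_CUBIC))
a=cv2.imread("pics/scene0.png")[140:310,140:340]; cv2.imwrite("pics/scene0z.png",cv2.resize(a,None,fx=3.5,fy=3.5,interpolation=cv2.INTER_CUBIC))
E
```

```text
(no output)
```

View pics/top0z.png

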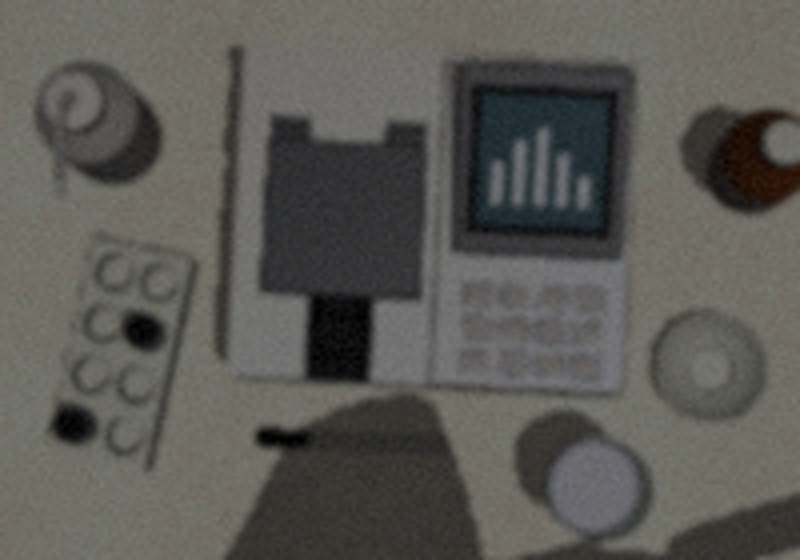

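View pics/scene0z.png

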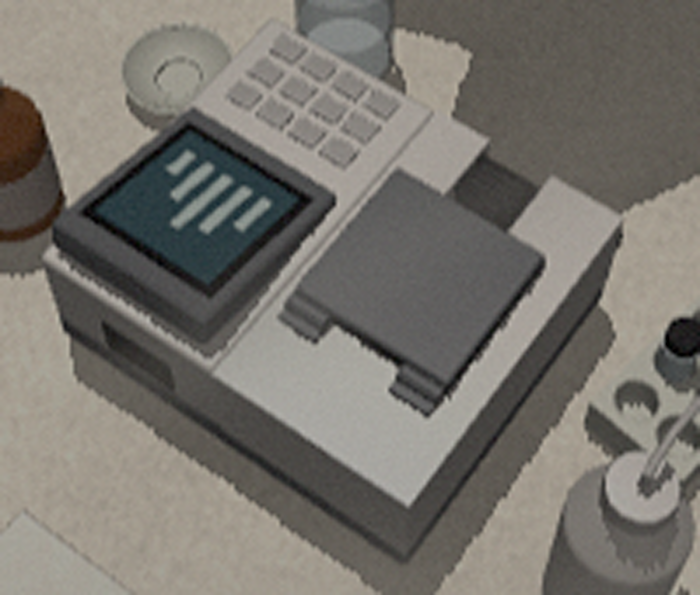

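```bash
cat > h.py <<'E'
import numpy as np, cv2
from bench import env
def ray(m,px):
    R=cv2.Rodrigues(np.array(m['rvec']))[0]; c=-R.T@m['tvec']
    d=R.T@np.linalg.inv(m['mtx'])@np.array([px[0],px[1],1.]); return c,d
def onplane(m,px,z):
    c,d=ray(m,px); return c+d*(z-c[2])/d[2]
def fit(L,W):
    L=np.array(L)[:,:2];W=np.array(W)[:,:2]
    a=L-L.mean(0);b=W-W.mean(0)
    th=np.arctan2((a[:,0]*b[:,1]-a[:,1]*b[:,0]).sum(),(a*b).sum())
    R=np.array([[np.cos(th),-np.sin(th)],[np.sin(th),np.cos(th)]])
    t=W.mean(0)-R@L.mean(0)
    return t,np.degrees(th),W-(L@R.T+t),R
E
python3 - <<'E'
from h import *
mt=env.camera_model("top");ms=env.camera_model("scene")
T=lambda u,v:(150+(u-1.5)/4,110+(v-1.5)/4); S=lambda u,v:(140+(u-1.2)/3.5,140+(v-1.2)/3.5)
# local, px
top=[((-110,130,100),(231,375)),((-110,-130,100),(622,391)),((110,130,100),(243,47)),((-50,110,113),(260,292)),((-50,6,113),(420,299))]
sc=[((110,130,100),(410,507)),((-110,130,100),(622,218)),((-110,-130,100),(276,20)),((110,-130,100),(47,262)),((-50,110,113),(545,262)),((-50,6,113),(400,170))]
allL=[];allW=[]
for nm,m,f,l in(("top",mt,T,top),("scene",ms,S,sc)):
    L=[np.array(a)/1000 for a,_ in l]; W=[onplane(m,f(*p),a[2]/1000) for a,p in l]
    t,th,r,R=fit(L,W); print(nm,t,th,"\n",np.round(r*1000,1)); allL+=L;allW+=W
t,th,r,R=fit(allL,allW); print("all",t,th)
for n,p in dict(tab=(-77,58),hinge=(55,58),edge=(-50,58)).items(): print(n,t+R@(np.array(p)/1000))
# others, top view
for n,p,z in(("pen_l",(257,437),.014),("pen_r",(445,440),.01),("beaker",(598,485),.095),("cap1",(145,330),.07),("cap2",(75,425),.07),("washtop",(75,100),.19),("spout",(62,190),.17)): print(n,onplane(mt,T(*p),z).round(3))
E
```

```text
top [ 0.58939471 -0.01574543] -3.4032254606375196 
 [[ 3.5 -2.4]
 [ 2.6  2.8]
 [-0.5 -0.9]
 [-2.4  0. ]
 [-3.2  0.5]]
scene [ 0.59148645 -0.01391557] -3.845823563612468 
 [[ 0.  -3. ]
 [ 1.5 -3.4]
 [ 1.6  2.5]
 [-0.6  4.2]
 [ 0.5 -1.2]
 [-3.   0.9]]
all [ 0.59051363 -0.01476384] -3.581865172521195
tab [0.51728757 0.04793341]
hinge [0.64902971 0.03968676]
edge [0.54423483 0.04624659]
pen_l [0.45  0.11  0.014]
pen_r [ 0.445 -0.021  0.01 ]
beaker [ 0.414 -0.119  0.095]
cap1 [0.523 0.178 0.07 ]
cap2 [0.461 0.226 0.07 ]
washtop [0.658 0.201 0.19 ]
spout [0.606 0.213 0.17 ]
```

Both views agree on the pose to about 3 mm. The plan is to shut the jaws, hover over the tab at this height, then look.

>>> {"name": "arm_command", "arguments": {
  "commands": [
    [20,-18,0,2,0],
    [50,-44,0,4,0],
    [85,-75,0,7,0],
    [125,-110,0,10,0],
    [165,-145,0,13,0],
    [205,-180,0,16,0],
    [245,-215,0,19,0],
    [285,-250,0,22,0]
  ]
}}

```text
t: 1.1
position: [0.4056, -0.1959, 0.2302]
orientation: [-179.9, 0.0, 2.7]
ft_force: [1.0, -0.2, 0.0]
finger_gap: 0.13
```

```bash
cat > go.py <<'E'
from h import *
import sys
def go(x,y,z,yaw):
    s=env.state(); r,p,w=s['orientation']; R=cv2.Rodrigues
    from scipy.spatial.transform import Rotation as Ro
    M=Ro.from_euler('xyz',[r,p,w],degrees=True).as_matrix()
    d=M.T@(np.array([x,y,z])-s['position'])*1000
    print('t',round(s['t'],2),'pos',s['position'].round(4),'rpy',s['orientation'].round(1),'F',s['ft_force'].round(2),'gap',round(s['finger_gap'],3))
    print('shift',d.round(1),'turn',round(w-yaw,1))
if __name__=="__main__": go(*map(float,sys.argv[1:]))
E
python3 go.py 0.514 0.048 0.23 -3.6
```

```text
t 1.1 pos [ 0.4056 -0.1959  0.2302] rpy [-179.9    0.     2.7] F [ 1.   -0.23  0.  ] gap 0.13
shift [ 119.7 -238.6    0.6] turn 6.3
```

>>> {"name": "arm_command", "arguments": {
  "commands": [
    [20,-40,0,1,0],
    [40,-80,0,2,0],
    [60,-120,0,3,0],
    [80,-160,0,4,0],
    [98,-195,0,5,0],
    [112,-224,0,6,0],
    [120,-239,0,6.3,0],
    [120,-239,0,6.3,0]
  ]
}}

```text
t: 2.1
position: [0.5143, 0.0488, 0.2303]
orientation: [-179.9, 0.1, -3.5]
ft_force: [-0.1, 0.1, -0.4]
finger_gap: 0.003
```

```bash
python3 - <<'E'
from go import *
m=env.camera_model("wrist"); print(m)
im=env.snapshot("wrist"); cv2.imwrite("pics/w1.png",cv2.resize(im[:,:,::-1],None,fx=1.5,fy=1.5,interpolation=cv2.INTER_CUBIC))
go(.514,.048,.23,-3.6)
def proj(P):
    R=cv2.Rodrigues(np.array(m['rvec']))[0]; c=R@P+np.ravel(m['tvec']); th=np.arctan2(np.hypot(c[0],c[1]),c[2]);ph=np.arctan2(c[1],c[0])
    K=m['mtx']; return (K[0,2]+K[0,0]*th*np.cos(ph),K[1,2]+K[1,1]*th*np.sin(ph))
th=np.radians(-3.58);R=np.array([[np.cos(th),-np.sin(th),0],[np.sin(th),np.cos(th),0],[0,0,1]]);t=np.array([.5905,-.0148,0])
for l in[(-77,58,106),(-92,39,106),(-92,77,106),(-61,58,111),(-50,6,113),(-50,110,113),(-110,130,100)]: print(l,np.round(np.array(proj(t+R@(np.array(l)/1000)))*1.5))
E
```

```text
{'mtx': array([[297.31863964,   0.        , 260.26444252],
       [  0.        , 297.31863964, 195.32767641],
       [  0.        ,   0.        ,   1.        ]]), 'rvec': array([-1.99449787,  2.12275475,  0.33240478]), 'tvec': array([0.08085652, 0.4498312 , 0.54704616])}
t 2.15 pos [0.5139 0.0481 0.2303] rpy [-1.799e+02  1.000e-01 -3.600e+00] F [-0.7   0.49 -1.25] gap 0.004
shift [0.1 0.1 0.3] turn 0.0
(-77, 58, 106) [391. 282.]
(-92, 39, 106) [420. 304.]
(-92, 77, 106) [363. 304.]
(-61, 58, 111) [391. 260.]
(-50, 6, 113) [474. 244.]
(-50, 110, 113) [308. 244.]
(-110, 130, 100) [288. 325.]
```

View pics/w1.png

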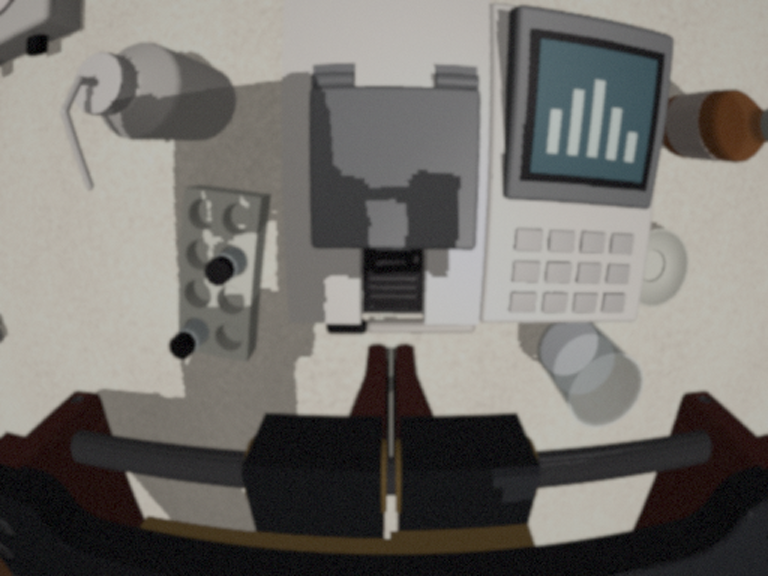

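The fisheye view confirms the pose: the lid's front edge is at row 246 against 244 predicted, and the pad spans columns 363–424 against 363–420. That is about 1 mm of error. Descending to just above the pad.

>>> {"name": "arm_command", "arguments": {
  "commands": [
    [0,1,15,0,0],
    [0,1,35,0,0],
    [0,1,58,0,0],
    [0,1,80,0,0],
    [0,1,96,0,0],
    [0,1,106,0,0],
    [0,1,110,0,0],
    [0,1,110,0,0]
  ]
}}

```text
t: 3.15
position: [0.5137, 0.0469, 0.1203]
orientation: [-179.9, 0.1, -3.6]
ft_force: [0.5, -0.7, 1.1]
finger_gap: 0.006
```

```bash
python3 - <<'E'
from go import *
im=env.snapshot("wrist"); cv2.imwrite("pics/w2.png",cv2.resize(im[:,:,::-1],None,fx=1.5,fy=1.5,interpolation=cv2.INTER_CUBIC))
go(.514,.047,.109,-3.6)
E
```

```text
t 3.2 pos [0.514  0.047  0.1206] rpy [-1.799e+02  1.000e-01 -3.600e+00] F [-0.48 -0.25  0.04] gap 0.006
shift [ 0.   0.1 11.6] turn 0.0
```

View pics/w2.png

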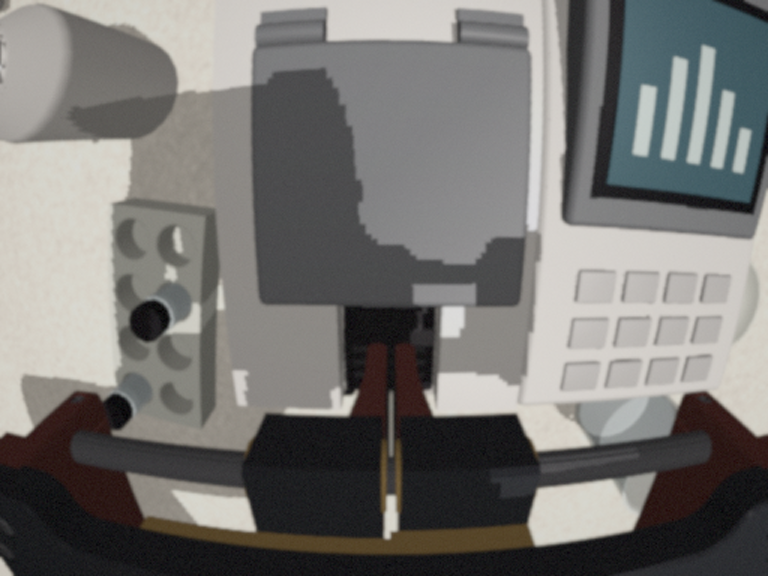

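The fingertips (row ~345) are centred over the ribbed pad, with the hook behind at rows ~310–335. I'll shift 2 mm to the front and press gently.

>>> {"name": "arm_command", "arguments": {
  "commands": [
    [-2,0,2,0,0],
    [-2,0,4,0,0],
    [-2,0,6,0,0],
    [-2,0,7.5,0,0],
    [-2,0,9,0,0],
    [-2,0,10,0,0],
    [-2,0,11,0,0],
    [-2,0,11,0,0]
  ]
}}

```text
t: 4.2
position: [0.5082, 0.0475, 0.1095]
orientation: [-179.9, 0.4, -3.6]
ft_force: [-9.7, -0.2, 11.8]
finger_gap: 0.003
```

```bash
python3 - <<'E'
from go import *
im=env.snapshot("wrist"); cv2.imwrite("pics/w3.png",cv2.resize(im[:,:,::-1],None,fx=1.5,fy=1.5,interpolation=cv2.INTER_CUBIC))
go(.512,.047,.109,-3.6)
E
```

```text
t 4.25 pos [0.5082 0.0475 0.1095] rpy [-179.9    0.4   -3.6] F [-9.55  0.98 12.32] gap 0.01
shift [3.9 0.2 0.4] turn 0.0
```

View pics/w3.png

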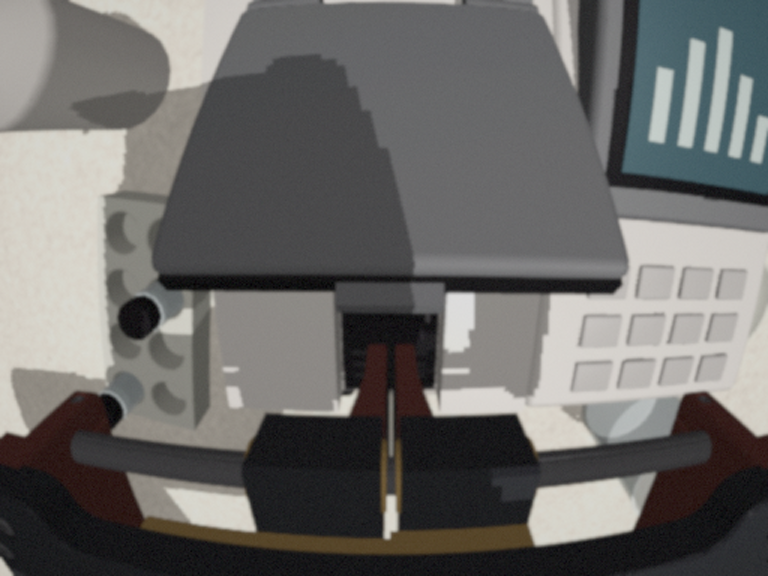

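The tab is pressed and the lid has let go and is rising. The force, 12 N up and 10 N forward, means I reached the stop. I'll let go straight up.

>>> {"name": "arm_command", "arguments": {
  "commands": [
    [0,0,-2,0,0],
    [0,0,-5,0,0],
    [0,0,-10,0,0],
    [-3,0,-15,0,0],
    [-8,0,-22,0,0],
    [-14,0,-30,0,0],
    [-20,0,-38,0,0],
    [-20,0,-40,0,0]
  ]
}}

```text
t: 5.25
position: [0.4883, 0.0487, 0.1504]
orientation: [-179.9, 0.4, -3.6]
ft_force: [0.3, -0.3, 0.1]
finger_gap: 0.005
```

```bash
python3 - <<'E'
from go import *
for n in("wrist","scene"):
    im=env.snapshot(n)
    if n=="scene": im=im[100:310,120:380]
    cv2.imwrite(f"pics/{n}4.png",cv2.resize(im[:,:,::-1],None,fx=1.5 if n=="wrist" else 2.5,fy=1.5 if n=="wrist" else 2.5,interpolation=cv2.INTER_CUBIC))
go(.51,.047,.19,-3.6)
E
```

```text
t 5.35 pos [0.4888 0.0487 0.1501] rpy [-179.9    0.4   -3.6] F [0.13 0.35 0.46] gap 0.005
shift [ 20.9   0.3 -40. ] turn 0.0
```

View pics/wrist4.png

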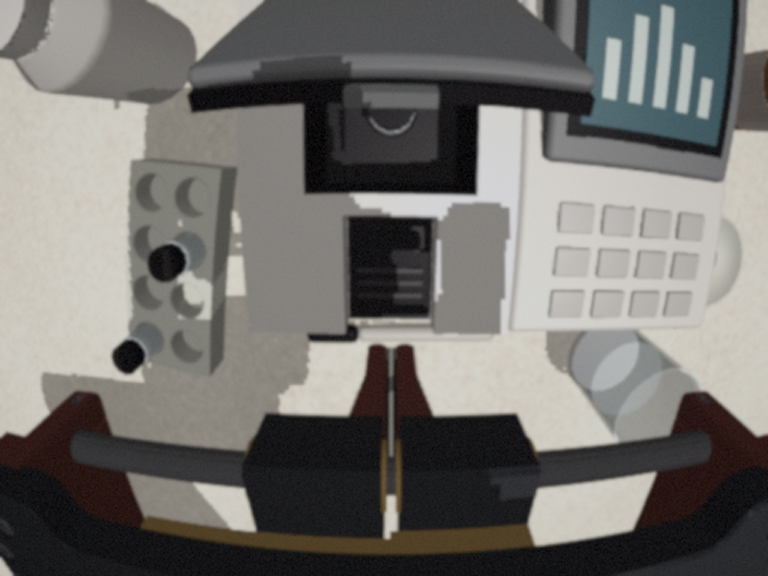

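View pics/scene4.png

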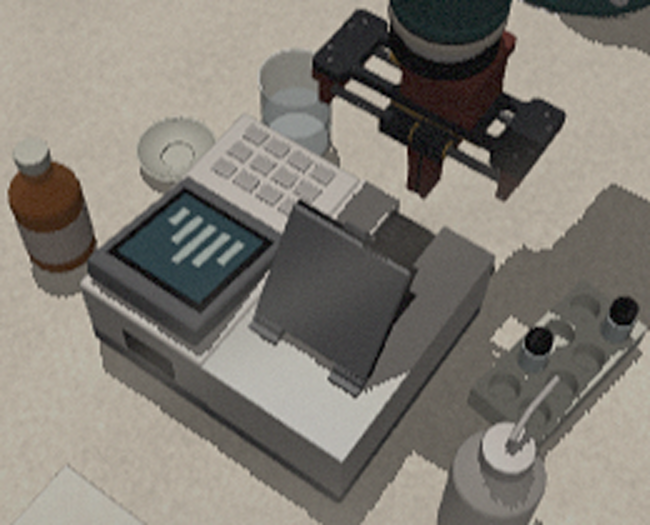

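The lid stands about halfway up (free edge at row ~95 in the wrist view), the tab is back, the vial is in its well at (391,110), and the tool is clear. Next I'll move up and forward to just short of the lid's edge.

```bash
python3 - <<'E'
from go import *
m=env.camera_model("wrist");R=cv2.Rodrigues(np.array(m['rvec']))[0];print("cam",-R.T@np.ravel(m['tvec']))
go(.56,.045,.178,-3.6)
go(.645,.0395,.178,-3.6)
E
```

```text
cam [0.57412276 0.04268026 0.30372889]
t 5.35 pos [0.4888 0.0487 0.1501] rpy [-179.9    0.4   -3.6] F [0.13 0.35 0.46] gap 0.005
shift [ 71.1  -0.8 -28.4] turn 0.0
t 5.35 pos [0.4888 0.0487 0.1501] rpy [-179.9    0.4   -3.6] F [0.13 0.35 0.46] gap 0.005
shift [156.2  -0.5 -28.9] turn 0.0
```

>>> {"name": "arm_command", "arguments": {
  "commands": [
    [0,0,-12,0,0],
    [0,0,-28,0,0],
    [12,0,-28,0,0],
    [28,-1,-28,0,0],
    [44,-1,-28,0,0],
    [58,-1,-28,0,0],
    [68,-1,-28,0,0],
    [71,-1,-28,0,0]
  ]
}}

```text
t: 6.35
position: [0.5606, 0.0452, 0.1773]
orientation: [-179.9, 0.4, -3.6]
ft_force: [0.8, 0.4, 0.8]
finger_gap: 0.0
```

```bash
python3 - <<'E'
from go import *
im=env.snapshot("wrist"); cv2.imwrite("pics/w5.png",cv2.resize(im[:,:,::-1],None,fx=1.5,fy=1.5,interpolation=cv2.INTER_CUBIC))
go(.645,.0395,.178,-3.6)
E
```

```text
t 6.4 pos [0.5605 0.0451 0.1774] rpy [-179.9    0.4   -3.6] F [ 0.8  -0.16  0.67] gap 0.009
shift [84.7  0.4 -1.2] turn 0.0
```

View pics/w5.png

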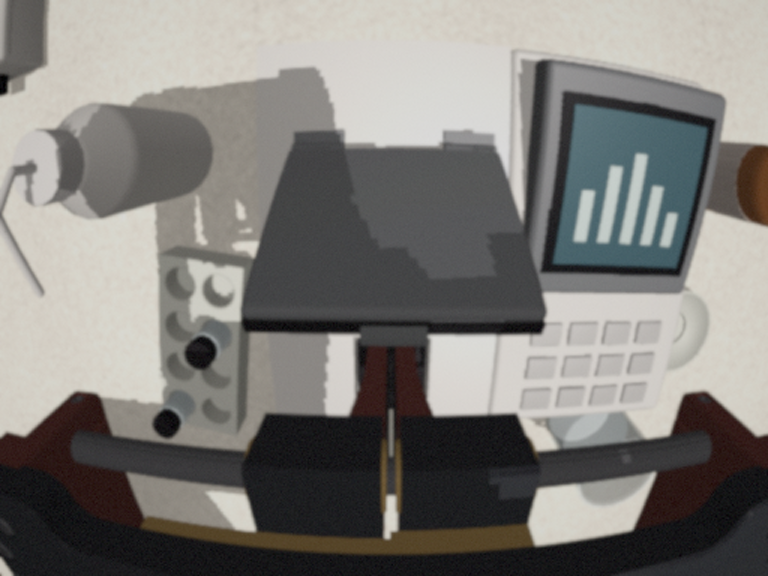

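The fingertip is below and just in front of the catch lip (391,335), centred. Pushing slowly, about 28 mm/s.

>>> {"name": "arm_command", "arguments": {
  "commands": [
    [2,0,0,0,0],
    [5,0,0,0,0],
    [9,0,0,0,0],
    [13,0,0,0,0],
    [17,0,0,0,0],
    [21,0,0,0,0],
    [25,0,0,0,0],
    [29,0,0,0,0]
  ]
}}

```text
t: 7.4
position: [0.5897, 0.0433, 0.1771]
orientation: [-179.9, 0.4, -3.6]
ft_force: [-0.3, 0.3, -0.0]
finger_gap: 0.006
```

>>> {"name": "arm_command", "arguments": {
  "commands": [
    [4,0,0,0,0],
    [8,0,0,0,0],
    [12,0,0,0,0],
    [15,0,0,0,0],
    [18,0,0,0,0],
    [21,0,0,0,0],
    [24,0,0,0,0],
    [27,0,0,0,0]
  ]
}}

```text
t: 8.4
position: [0.6169, 0.0417, 0.177]
orientation: [-179.9, 0.4, -3.6]
ft_force: [-0.3, -0.2, -0.5]
finger_gap: 0.006
```

```bash
python3 - <<'E'
from go import *
for n in("wrist","scene"):
    im=env.snapshot(n)
    if n=="scene": im=im[100:310,120:380]
    cv2.imwrite(f"pics/{n}6.png",cv2.resize(im[:,:,::-1],None,fx=1.5 if n=="wrist" else 2.5,fy=1.5 if n=="wrist" else 2.5,interpolation=cv2.INTER_CUBIC))
go(.651,.0395,.178,-3.6)
E
```

```text
t 8.5 pos [0.6171 0.0416 0.177 ] rpy [-179.9    0.4   -3.6] F [-0.69  0.41  0.44] gap 0.006
shift [33.9  0.  -1.2] turn 0.0
```

View pics/wrist6.png

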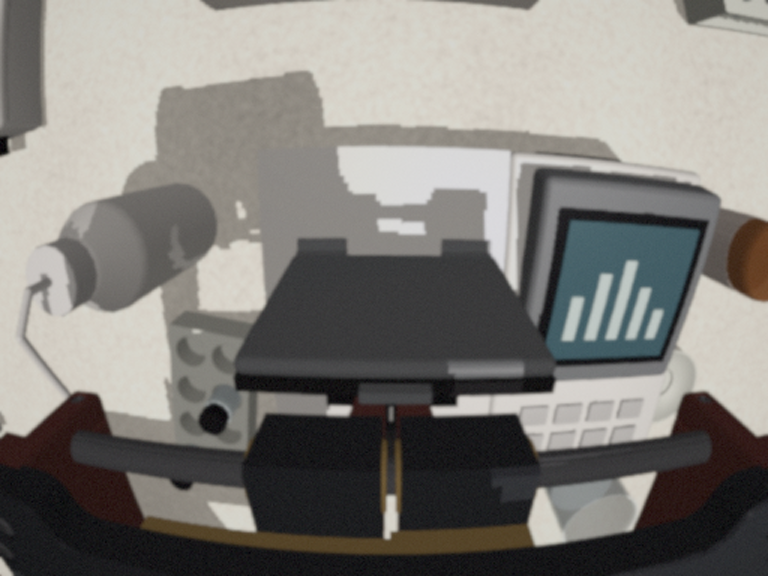

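View pics/scene6.png

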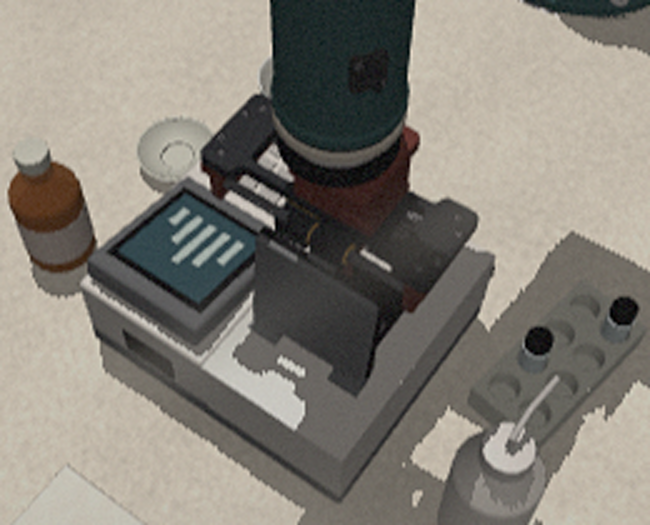

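The lid is near upright, the contact is light (under 1 N), and nothing else is touched. I'll raise 15 mm so that the tip does the pushing, and continue.

>>> {"name": "arm_command", "arguments": {
  "commands": [
    [1,0,-4,0,0],
    [3,0,-8,0,0],
    [5,0,-12,0,0],
    [8,0,-15,0,0],
    [11,0,-15,0,0],
    [14,0,-15,0,0],
    [17,0,-15,0,0],
    [20,0,-15,0,0]
  ]
}}

```text
t: 9.5
position: [0.6373, 0.0403, 0.1917]
orientation: [-179.9, 0.4, -3.6]
ft_force: [0.3, 0.0, 0.3]
finger_gap: 0.005
```

>>> {"name": "arm_command", "arguments": {
  "commands": [
    [2,0,0,0,0],
    [4,0,0,0,0],
    [6,0,0,0,0],
    [8,0,0,0,0],
    [10,0,0,0,0],
    [12,0,0,0,0],
    [14,0,0,0,0],
    [15,0,0,0,0]
  ]
}}

```text
t: 10.5
position: [0.651, 0.0395, 0.1914]
orientation: [-179.9, 0.6, -3.6]
ft_force: [-6.6, -0.1, 3.3]
finger_gap: 0.003
```

```bash
python3 - <<'E'
from go import *
for n in("wrist","scene"):
    im=env.snapshot(n)
    if n=="scene": im=im[100:310,120:380]
    cv2.imwrite(f"pics/{n}7.png",cv2.resize(im[:,:,::-1],None,fx=1.5 if n=="wrist" else 2.5,fy=1.5 if n=="wrist" else 2.5,interpolation=cv2.INTER_CUBIC))
go(.656,.0395,.192,-3.6)
E
```

```text
t 10.6 pos [0.6509 0.0395 0.1914] rpy [-179.9    0.6   -3.6] F [-5.32  0.16  3.19] gap 0.004
shift [ 5.1 -0.3 -0.7] turn 0.0
```

View pics/wrist7.png

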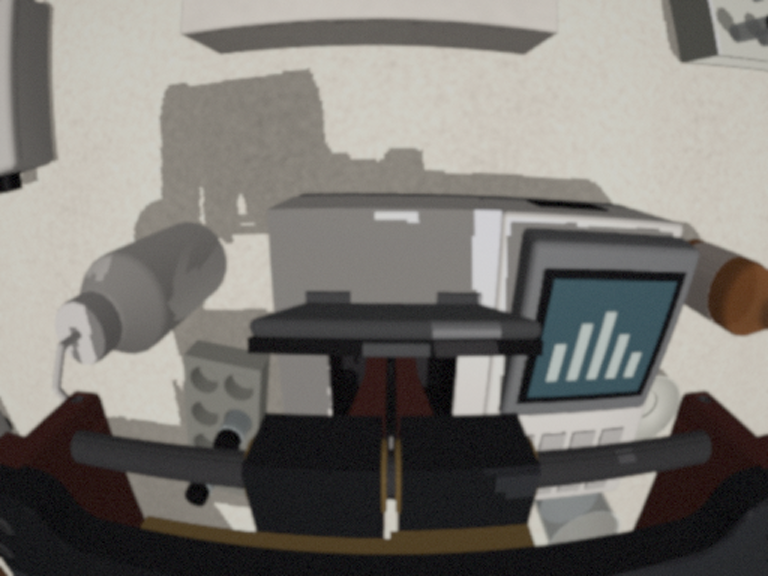

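View pics/scene7.png

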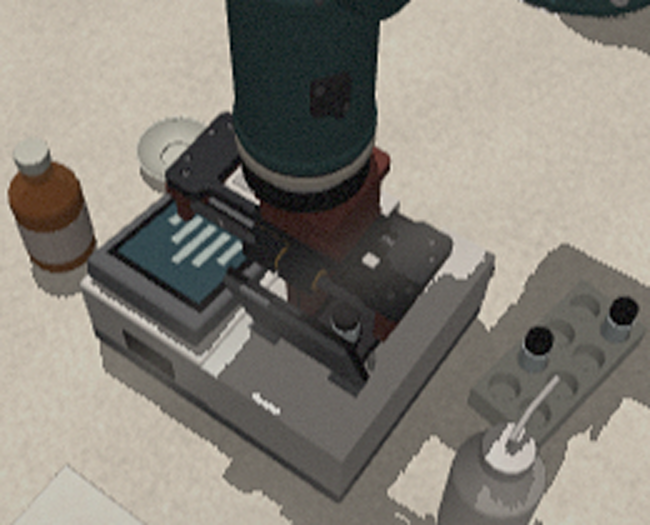

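Force has risen to 6.6 N, the lid leans back, and I'm just at the stop. Backing off gently and then up.

>>> {"name": "arm_command", "arguments": {
  "commands": [
    [-2,0,0,0,0],
    [-5,0,0,0,0],
    [-10,0,0,0,0],
    [-18,0,0,0,0],
    [-30,0,0,0,0],
    [-45,0,0,0,0],
    [-65,0,-10,0,0],
    [-85,0,-25,0,0]
  ]
}}

```text
t: 11.6
position: [0.5643, 0.0449, 0.2176]
orientation: [-179.9, 0.6, -3.6]
ft_force: [0.1, 0.7, 0.4]
finger_gap: 0.003
```

>>> {"name": "arm_command", "arguments": {
  "commands": [
    [-20,0,-20,0,0],
    [-40,0,-40,0,0],
    [-60,0,-60,0,0],
    [-80,0,-75,0,0],
    [-90,0,-85,0,0],
    [-95,0,-90,0,0],
    [-95,0,-90,0,0],
    [-95,0,-90,0,0]
  ]
}}

```text
t: 12.6
position: [0.4707, 0.0506, 0.3081]
orientation: [-180.0, 0.7, -3.6]
ft_force: [1.0, 0.0, 0.1]
finger_gap: 0.008
```

```bash
python3 - <<'E'
from go import *
for n in("wrist","scene"):
    im=env.snapshot(n)
    if n=="scene": im=im[100:310,120:380]
    cv2.imwrite(f"pics/{n}8.png",cv2.resize(im[:,:,::-1],None,fx=1.5 if n=="wrist" else 2.5,fy=1.5 if n=="wrist" else 2.5,interpolation=cv2.INTER_CUBIC))
im=env.snapshot("top")[110:250,150:350];cv2.imwrite("pics/top8.png",cv2.resize(im[:,:,::-1],None,fx=4,fy=4,interpolation=cv2.INTER_CUBIC))
go(.656,.0395,.192,-3.6)
# predicted scene-crop px of lid edge corners at 1.85 / 1.75
m=env.camera_model("scene")
th=np.radians(-3.58);R=np.array([[np.cos(th),-np.sin(th),0],[np.sin(th),np.cos(th),0],[0,0,1]]);t=np.array([.5905,-.0148,0])
for q in(1.65,1.75,1.85):
    P=[]
    for y in(6,110):
        P.append(t+R@(np.array([55-105*np.cos(q)+7*np.sin(q),y,106+105*np.sin(q)+7*np.cos(q)])/1000))
    p=cv2.projectPoints(np.array(P),np.array(m['rvec']),np.array(m['tvec']),m['mtx'],None)[0][:,0]
    print(q,((p-[120,100])*2.5).round(0).tolist())
E
```

```text
t 12.75 pos [0.4706 0.0506 0.308 ] rpy [-180.     0.7   -3.6] F [-0.81 -0.38  1.17] gap 0.007
shift [187.1  -0.3 113.8] turn 0.0
1.65 [[236.0, 261.0], [360.0, 337.0]]
1.75 [[227.0, 272.0], [351.0, 350.0]]
1.85 [[219.0, 285.0], [342.0, 363.0]]
```

View pics/wrist8.png

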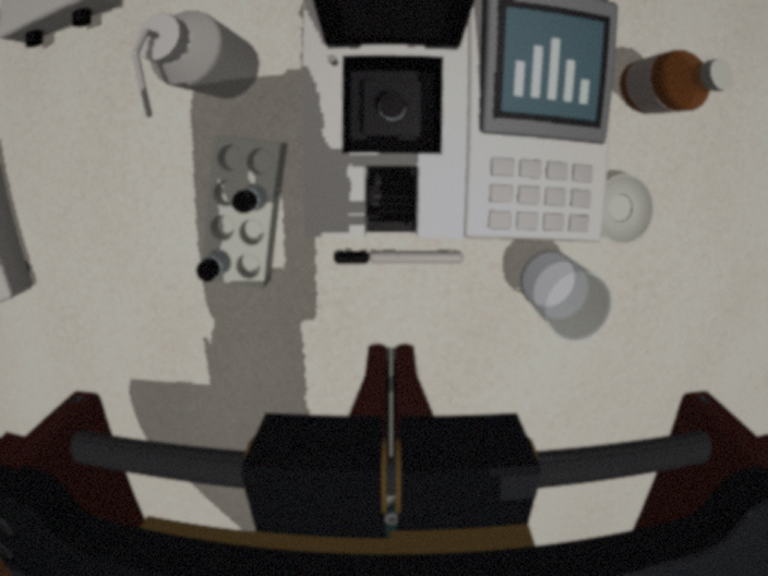

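View pics/scene8.png

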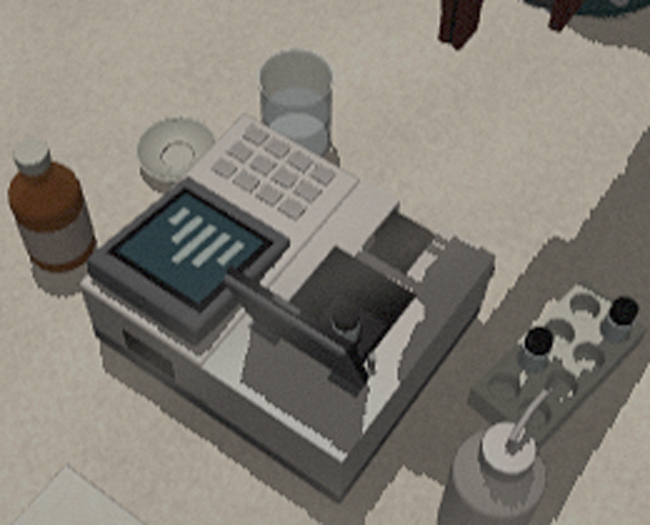

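View pics/top8.png

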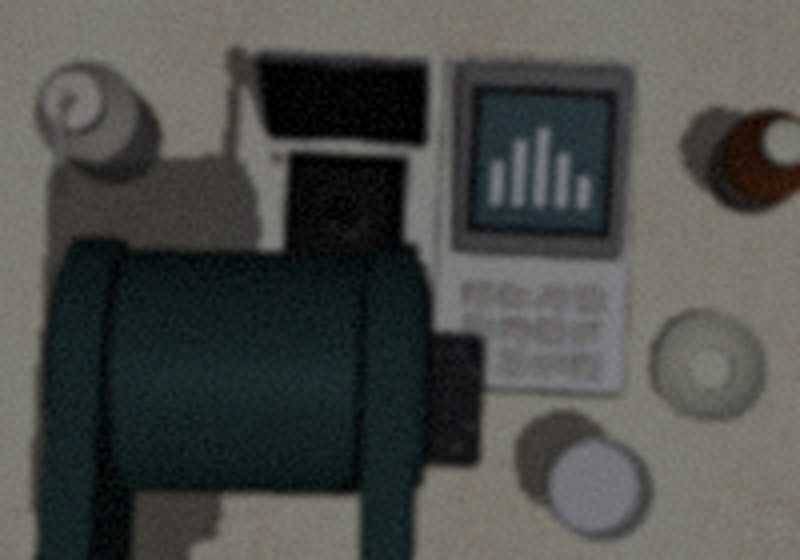

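The lid leans back, and its outer top edge, about (226,283)–(350,365), fits the 1.85 rad line best. The vial is in its well, and the pen, rack and bottles look unmoved. I'll hold 1 s to check that the lid stays.

>>> {"name": "arm_command", "arguments": {
  "commands": [
    [0,0,0,0,0],
    [0,0,0,0,0],
    [0,0,0,0,0],
    [0,0,0,0,0],
    [0,0,0,0,0],
    [0,0,0,0,0],
    [0,0,0,0,0],
    [0,0,0,0,0]
  ]
}}

```text
t: 13.75
position: [0.4706, 0.0506, 0.308]
orientation: [-179.9, 0.7, -3.6]
ft_force: [-0.4, 0.3, 0.4]
finger_gap: 0.007
```

```bash
python3 - <<'E'
from go import *
a=cv2.imread("pics/scene8.png"); im=env.snapshot("scene")[100:310,120:380]
b=cv2.resize(im[:,:,::-1],None,fx=2.5,fy=2.5,interpolation=cv2.INTER_CUBIC);cv2.imwrite("pics/scene9.png",b)
d=cv2.absdiff(cv2.GaussianBlur(a,(0,0),3),cv2.GaussianBlur(b,(0,0),3)).max(2); print(d.max(),(d>15).sum(), d[230:400,210:380].max())
z=cv2.imread("pics/scene0.png")[100:310,120:380]; z=cv2.resize(z,None,fx=2.5,fy=2.5,interpolation=cv2.INTER_CUBIC)
cv2.imwrite("pics/cmp.png",cv2.addWeighted(z,.5,b,.5,0))
E
```

```text
8 0 4
```

View pics/cmp.png

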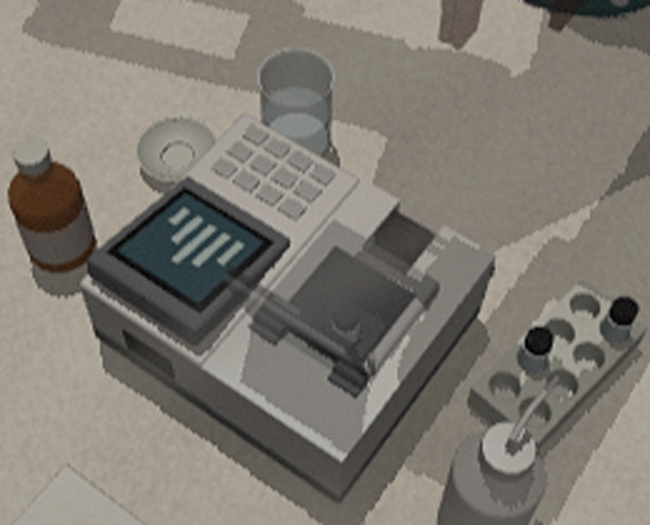

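The overlay of the first and last pictures shows no ghosting except the lid and shadows, so nothing else has moved and the lid is still. Handing in.

```bash
python3 -c "
from bench import env
print(env.close_job())"
```

```text
the job is handed in; nothing more can be done
None
```

The sample lid is open and resting on its stop, and I handed the job in at about 13.8 s.

- **Release:** I pressed the tab with the closed fingertips and let go, and the lid sprang up part of the way by itself. The press ended firmer than I meant: about 12 N up and 10 N towards the front. The finger probably met the tab's stop or hook, and the tool was pushed about 4 mm forward.
- **Opening:** I pushed the lid back slowly until the force rose to 6.6 N at the stop, then withdrew the arm well clear.
- **Lid check:** In the last pictures the lid's edge lies closest to where it should be at 1.85 rad, though only to within several pixels. It did not move over a 1 s hold.
- **Rest of the bench:** The vial is in its well. In the scene view, an overlay of the first and last pictures shows the rack, bottles, beaker and dish where they were. The pen is outside that view; in the last wrist picture it still lies in front of the tab.

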